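# Slide the breakfast things home onto their mats

## Robot

A 6-joint arm with a two-finger parallel gripper is mounted at the origin on the work surface. World frame = base frame: x ahead of the robot, y to its left, z up, the work surface at z = 0. Lengths are in m, angles in degrees, forces in N, time in s.
With the tool pointing down it reaches from about 0.35 to 0.875 m from the base axis. Payload 4.2 kg.
Tool frame: the origin (TCP) lies at the very end of the fingers, on their centre line; the grasp point (between the pads) lies 19 mm behind it; z points along the fingers, y is the line along which they close (so a half turn about z gives the same grasp; the last joint's range is limited). The gripper opens to 87 mm and grips with 3 to 60 N. Pads are 19 mm wide; open, the fingers measure 117 mm over their backs; the gripper's body (75 mm by 190 mm) begins 51 mm behind the grasp point.
Start: joints at [89.53, 22.042, 0.453, 0, -68.411, -14.817], TCP at [0.165, 0.603, 0.223] pointing down, gripper open.
Joint ranges: [-179.83, 179.83], [-69.29, 118.12], [-61.27, 80.66], [-181.25, 117.63], [-171.15, -9.14], [-177.46, 177.46]. Speed limits (degrees/s): [159.86, 159.86, 180, 180, 180, 180].

## Interface

Orientations are given as a 3x3 rotation matrix whose columns are the frame's x, y, z axes.
In Python, from station import r gives the robot as it stands.
- The arm moves only by the tool jog_arm, never from a script. Its argument "plan" is text: rows parted by semicolons, each of 7 numbers parted by spaces: the shift along the tool's x, y, z normalised to -1 to 1, where 1 is 0.025 m, then the turn, a rotation vector about the tool's x, y, z normalised to -1 to 1, where 1 is 8 degrees, then the closure, from -1 (fully open) to 1 (shut). A call has exactly 10 rows; each row shifts and turns the commanded pose from where the row before left it, along the tool's axes as they then stand; what a row does not reach is not made up. A row lasts 1/10 s, in which the tool goes at most 50 mm and 8.59 degrees, less where a joint would pass 70% of its speed; a pose out of reach is approached as far as the arm can. A call with a number of a shift or a turn outside -1 to 1 is refused whole. A call with a gripper value outside its range is refused whole. The fingers move at their own pace and stop on an object; the grip force is fixed at half the most. Time passes only in rows, so rows that do not move let the fingers close, or fill a call up. It gives the time, the measured TCP pose, the force, the opening and the grip force at its end, in the units of the state.
- r.sense(): the state, without advancing time (a new reading comes with each control period).
- r.capture(name): name is "scene" or "top" or "wrist"; returns (picture, depth): 480x640x3 uint8, red, green, blue; 480x640 float32, m along the optical axis (not along the pixel's ray), 0 where there is no reading.
- r.get_calibration(name): a dict with "mtx" (3x3 intrinsics, pixels), "extrinsics" (4x4, takes a point from camera to world coordinates). Camera axes: x right, y up, looking along -z (the intrinsics and any distortion apply to the point x, -y, -z); pixel columns grow to the right and rows downward; lengths in m; the calibration is good to about 2 mm. A picture is of the moment at which its call begins: read the wrist's pose just before it. get_calibration takes no time and is no camera call; for the wrist camera it gives the pose at the moment of the call.
- r.finish_job(): hands the job in; it is judged then, once.
The state is a dict: "time_s": time; "joints": joint angles; "joint_velocities": joint speeds; "effort": joint torques, N m; "tcp_pos": TCP position; "ee_rot": TCP orientation; "wrist_force": force on the tool from outside, world axes, zero at the start; "moment": the same for the moment, N m; "gripper_width": opening from 0.0 (shut) to 1.0 (fully open); "gripper_force": force on a finger pad.
Only numpy, scipy, OpenCV 4.12 (cv2) and the standard library are available. Lean on these libraries where they do the work, as an engineer would, in place of code of your own. Each camera call takes 0.05 s, during which the arm holds its last target. There are 200 camera calls.

## Task

Put the breakfast things on their own mats: the salt cellar on the round white mat, the egg tray on the blue mat and the glass butter dish on the cork mat, each centred, and the two oblong ones squared up with the long side of their mat. Slide them along the shelf, never lifting or tipping them, and steer round the cups, jars and dipper without disturbing them.

Things in the scene. Friction and masses are not known exactly. Their poses are not given: they have to be found in the camera images.
- salt_cellar: round marble salt cellar with a wooden lid (one piece), 96 mm across, 34 mm high, and on the lid a round wooden knob 32 mm across from z = 34 to 62 mm. About 0.6 kg. Origin: centre of the underside, z up. It starts on the blue mat, where the egg tray belongs.
- egg_tray: cream oblong egg tray with four dark egg hollows, 140 (x) x 80 (y) x 16 mm, and over its middle an upright steel carrying handle: a bar 64 mm long (x), 16 mm thick (y), from z = 42 to 62 mm, on two posts. About 0.5 kg. Origin: centre of the underside. It starts on the cork mat, where the butter dish belongs.
- butter_dish: glass butter dish with its lid clipped shut (one piece): foot 140 (x) x 80 (y) x 12 mm, lid 122 x 66 mm up to z = 36 mm, and on it a steel bar handle 60 mm long (x), 16 mm thick (y), from z = 36 to 62 mm. About 0.6 kg. Origin: centre of the underside. It starts on the bare shelf.
- round_mat: round white mat, 140 mm across, under 1 mm thick, fixed on the shelf and no step to slide over. Origin: its centre. Home of the salt cellar.
- blue_mat: oblong blue mat, 170 (x) x 110 (y) mm, under 1 mm thick, fixed, no step. Origin: its centre, x along its long side. Home of the egg tray (either way round).
- cork_mat: oblong brown cork mat, 170 (x) x 110 (y) mm, under 1 mm thick, fixed, no step. Origin: its centre, x along its long side. Home of the butter dish (either way round).
- measuring_cups: bystander: four nested steel measuring cups, 80 mm across, 45 mm high, origin under the cup's centre; the stacked handles run along +x to 90 mm from the origin, up to 52 mm high
- jam_jar: bystander: amber jam jar, 68 mm across, 85 mm high, origin: centre of the underside
- honey_jar: bystander: amber honey jar with a brass-coloured cap, 60 mm across, 95 mm high, origin: centre of the underside
- egg_cup_a: bystander: white egg cup, 40 mm across, 46 mm high, origin: centre of the underside
- egg_cup_b: bystander: blue egg cup, 40 mm across, 46 mm high, origin: centre of the underside
- honey_dipper: bystander: wooden honey dipper lying on its white rest, 50 (x) x 150 (y) x 35 mm, origin: centre of the underside. Farther back than it (beyond x = 0.82 m) stand a cream egg cooker and two canisters, fixed, up to 170 mm high; a toaster and a kettle stand at the far sides (|y| over 0.55 m), up to 240 mm high
Things that resemble listed ones, but are neither listed nor needed, are in the scene too. Leave any green look-alike of the egg_tray alone.

How it is judged (in metres and radians):
At the end, for the whole second after the job is handed in: Each of the three things rests flat on the shelf (underside below 6 mm, tilt under 0.06 rad) and still, its centre within 20 mm of its own mat's centre; the egg tray's and the butter dish's long sides are within 0.16 rad of their mat's long side, either way round (horizontal distance between salt_cellar and round_mat below 0.02 m and height (world z) of each of salt_cellar, egg_tray, butter_dish below 0.006 m and angle between each of salt_cellar, egg_tray, butter_dish's own z axis and vertical below 0.06 rad and linear speed of each of salt_cellar, egg_tray, butter_dish below 0.02 m/s and horizontal distance between egg_tray and blue_mat below 0.02 m and angle between the x axis of egg_tray and the x axis of blue_mat, either way round below 0.16 rad and horizontal distance between butter_dish and cork_mat below 0.02 m and angle between the x axis of butter_dish and the x axis of cork_mat, either way round below 0.16 rad); the robot touches nothing.
It fails at once if the salt cellar is lifted more than 12 mm or tipped more than 0.15 rad (height (world z) of salt_cellar above 0.012 m or angle between salt_cellar's own z axis and vertical above 0.15 rad).
It fails at once if the egg tray is lifted more than 12 mm or tipped more than 0.15 rad (height (world z) of egg_tray above 0.012 m or angle between egg_tray's own z axis and vertical above 0.15 rad).
It fails at once if the butter dish is lifted more than 12 mm or tipped more than 0.15 rad (height (world z) of butter_dish above 0.012 m or angle between butter_dish's own z axis and vertical above 0.15 rad).
It fails at once if a bystander (cups, jam jar, honey jar, egg cups, honey dipper) is shifted more than 20 mm or tipped over (distance of any of measuring_cups, jam_jar, honey_jar, egg_cup_a, egg_cup_b, honey_dipper from where it was at the start of the episode above 0.02 m or angle between any of measuring_cups, jam_jar, honey_jar, egg_cup_a, egg_cup_b, honey_dipper's own z axis and vertical above 0.3 rad).
It also fails if it takes over 72 s, if anything falls off the work surface, if the arm or the gripper's body presses on something with over 40 N, if the wrist force passes 120 N, or if a joint passes its speed limit or range.

## Working session

There is one attempt and no reset: what is moved stays moved. The work goes in short steps, Python scripts to look and compute and a tool call to move; the robot and the scene stay as the last step left them, time stands still between calls to the robot, and variables do not carry over. Pictures are saved under pics/ and viewed, at most 10 in all, crops included, and the job is handed in when it is done.

Besides the shell and the picture viewer there is one more tool, called by a JSON object that holds its "fn" and its "kwargs". jog_arm: Moves the arm, as the interface text tells. Scaled input: -1 to 1 covers 0.025 m each way for a shift and 8 degrees each way for a turn. Its arguments: {"type":"object","properties":{"plan":{"type":"string"}},"required":["plan"]}

```bash
ls; mkdir -p pics
cat > h.py <<'E'
import numpy as np, cv2
from station import r
def cap(n):
    c=r.get_calibration(n); p,d=r.capture(n); return p,d,np.array(c['mtx']),np.array(c['extrinsics']),c
def ray(u,v,z,K,E):
    # pixel -> world at plane z
    d=np.array([(u-K[0,2])/K[0,0],-(v-K[1,2])/K[1,1],-1.])
    D=E[:3,:3]@d; o=E[:3,3]; return o+D*(z-o[2])/D[2]
def proj(P,K,E):
    q=np.linalg.inv(E)@np.append(P,1); return K[0,0]*q[0]/-q[2]+K[0,2], K[1,1]*-q[1]/-q[2]+K[1,2]
E
python3 - <<'E'
from h import *
for n in ("scene","top"):
    p,d,K,E,c=cap(n); cv2.imwrite(f"pics/{n}0.png",p[:,:,::-1]); np.savez(f"{n}0.npz",p=p,d=d,K=K,E=E); print(n,c.keys(),K,E)
print(r.sense())
E
```

```text
pics
scene dict_keys(['mtx', 'extrinsics']) [[564.17157459   0.         310.04266835]
 [  0.         564.17157459 224.12752749]
 [  0.           0.           1.        ]] [[ 0.3636822  -0.75027991  0.55210082  1.18515954]
 [ 0.93142049  0.28409347 -0.22747915 -0.27668381]
 [ 0.0138248   0.59696813  0.80214582  1.05978684]
 [ 0.          0.          0.          1.        ]]
top dict_keys(['mtx', 'extrinsics']) [[518.37520456   0.         319.58336828]
 [  0.         518.37520456 237.29414489]
 [  0.           0.           1.        ]] [[-1.02309077e-03  9.98875058e-01 -4.74085675e-02  4.60175067e-01]
 [-9.99944238e-01 -5.23587201e-04  1.05473662e-02  2.39236865e-02]
 [ 1.05106785e-02  4.74167148e-02  9.98819894e-01  1.00085201e+00]
 [ 0.00000000e+00  0.00000000e+00  0.00000000e+00  1.00000000e+00]]
{'time_s': 0.1, 'joints': array([ 8.95321016e+01,  2.20858533e+01,  3.87656907e-01, -2.46124219e-02,
       -6.84112666e+01, -1.48159573e+01]), 'joint_velocities': array([ 0.00904693, -0.19650339,  0.21955137,  0.1625622 ,  0.00535238,
       -0.01391223]), 'effort': array([-2.19048734e-04, -3.91687131e+01,  1.87934089e+01,  4.23193440e+00,
        1.34624619e-02, -7.43099440e-05]), 'tcp_pos': array([0.16460225, 0.60237791, 0.22157644]), 'ee_rot': array([[ 9.64589977e-01, -2.63753681e-01, -4.15021116e-04],
       [-2.63753987e-01, -9.64588097e-01, -1.90713140e-03],
       [ 1.02688497e-04,  1.94906330e-03, -9.99998095e-01]]), 'wrist_force': array([-0.67037576, -0.6546852 , -0.46863445]), 'moment': array([ 0.05790205,  0.026734  , -0.06894264]), 'gripper_force': 0.0, 'gripper_width': 1.0011896378842526}
```

```bash
sleep 0
```

```text
(no output)
```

View pics/top0.png

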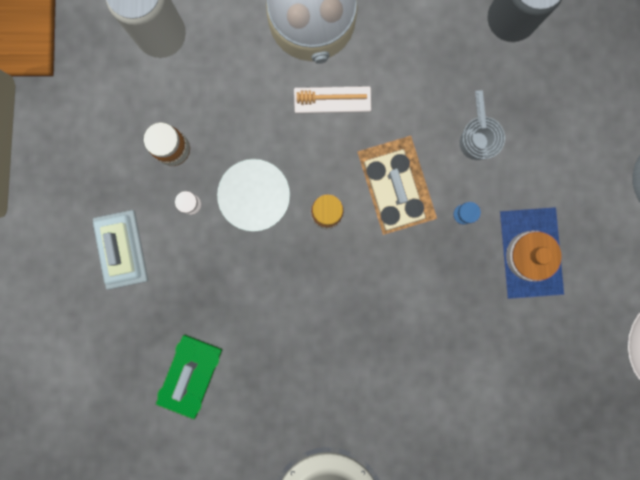

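View pics/scene0.png

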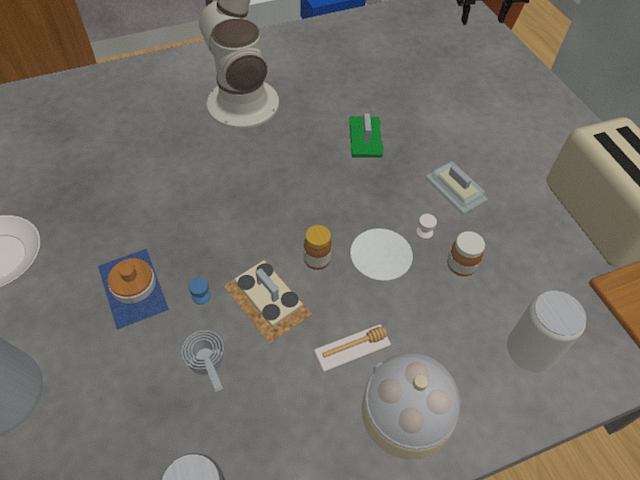

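The top view shows the salt cellar (532,255) on the blue mat. The egg tray is at (397,185) on cork, the butter dish at (120,248) and the round mat at (253,195). The honey jar (brass cap) is at (327,210), the jam jar at (165,142), the white egg cup at (187,203), the blue egg cup at (468,212), the cups at (483,138) and the dipper at (332,98).

Possible confusions:
- **Egg tray:** green look-alike at (188,377), rejected. The cream tray with four hollows at (397,185) is the right one.
- **Round mat:** white plate at (638,345), rejected.
- **Salt cellar and butter dish:** each is unique.

```bash
cat > m.py <<'E'
from h import *
def world(d,K,E):
    v,u=np.mgrid[:480,:640]; P=np.stack([(u-K[0,2])/K[0,0]*d,-(v-K[1,2])/K[1,1]*d,-d],-1)
    W=P@E[:3,:3].T+E[:3,3]; W[d<=0]=np.nan; return W
def rect(pts):
    (c,(w,h),a)=cv2.minAreaRect((np.asarray(pts)*1000).astype(np.float32))
    if w<h: w,h,a=h,w,a+90
    return np.round(c,1),round(w,1),round(h,1),round((a+90)%180-90,1)   # mm, angle of long side vs world x
def biggest(m,box):
    k=np.zeros(m.shape,np.uint8); x0,y0,x1,y1=box; k[y0:y1,x0:x1]=m[y0:y1,x0:x1]
    n,l,s,c=cv2.connectedComponentsWithStats(k); i=1+np.argmax(s[1:,4]); return l==i
def plane(m,z,K,E):
    v,u=np.nonzero(m); return np.array([ray(a,b,z,K,E)[:2] for a,b in zip(u,v)])
E
python3 - <<'E'
from m import *
f=np.load("top0.npz"); p,d,K,E=[f[k] for k in "pdKE"]
W=world(d,K,E); z=W[...,2]; hsv=cv2.cvtColor(p,cv2.COLOR_RGB2HSV); H,S,V=[hsv[...,i].astype(int) for i in range(3)]
print("shelf z",np.nanmedian(z[300:320,300:400]), np.nanstd(z[300:320,300:400]))
def show(n,m,box,zz):
    b=biggest(m,box); print(n,b.sum(),*rect(plane(b,zz,K,E)),"zmed",np.round(np.nanmedian(z[b]),4))
show("blue mat",(H>105)&(H<125)&(S>120)&(z<.01),(490,190,580,310),0)
show("cork",(S>70)&(H<25)&(z<.012),(345,125,450,245),0)
show("round",(V>180)&(S<40)&(z<.01),(205,145,305,245),0)
show("tray",(z>.008)&(z<.03),(350,130,445,240),.016)
for n,box in dict(tray=(350,130,445,240),knob=(495,200,580,310),butter=(80,200,160,300)).items():
    show(n+" handle",(z>.052),box,.062)
show("butter foot",(z>.006),(80,200,160,300),.012)
show("salt body",(z>.02),(495,200,580,310),.034)
for n,box,h in [("cups",(450,85,515,170),.045),("jam",(135,115,195,170),.085),("honey",(305,185,350,235),.095),("cupA",(170,185,205,220),.046),("cupB",(452,198,485,228),.046),("dipper",(285,75,380,120),.01)]:
    show(n,z>min(h-.012,.036),box,h)if n!="dipper" else show(n,z>.006,box,h)
q=np.hstack([cv2.resize(p[y0:y1,x0:x1],(260,300)) for x0,y0,x1,y1 in [(345,125,450,245),(490,190,580,310),(80,190,170,300)]])
cv2.imwrite("pics/crop1.png",q[:,:,::-1])
E
```

```text
shelf z 1.5147660715975064e-05 0.0017894442846231086
blue mat 1289 [ 523.7 -394.3] 106.2 74.0 -85.6 zmed 0.001
cork 1831 [ 610.4 -136.6] 170.6 110.4 16.7 zmed 0.0011
round 4090 [591.  142.3] 139.4 138.3 -89.9 zmed 0.0008
tray 2715 [ 598.6 -130.4] 139.6 85.3 17.1 zmed 0.0164
tray handle 325 [ 598.3 -128.9] 63.6 18.0 17.9 zmed 0.0615
knob handle 256 [ 471.4 -391.4] 31.1 31.0 88.8 zmed 0.0617
butter handle 336 [484.6 392.1] 59.8 18.6 12.3 zmed 0.0611
butter foot 3162 [484.3 393.5] 139.5 82.8 11.8 zmed 0.0349
salt body 2040 [ 472.  -389.1] 96.6 93.9 -64.4 zmed 0.0341
cups 1193 [ 712.9 -298.7] 124.4 79.4 -17.4 zmed 0.0449
jam 1296 [673.1 289.5] 78.8 64.0 45.1 zmed 0.084
honey 885 [548.5   1.3] 58.1 56.1 -0.0 zmed 0.0946
cupA 382 [570.8 260.3] 40.6 37.1 -90.0 zmed 0.0459
cupB 382 [ 551.8 -263.1] 41.0 38.9 -64.1 zmed 0.046
dipper 1738 [774.4 -11.1] 148.6 50.2 -88.6 zmed 0.0093
```

View pics/crop1.png

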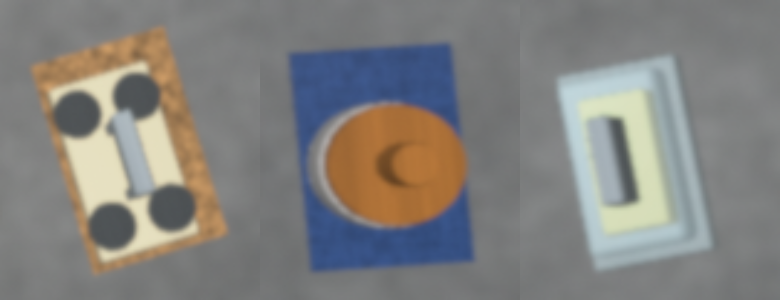

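The crops confirm the choices: a cream tray with dark hollows on cork, a wooden-lidded salt cellar on blue, and a glass dish with butter in it.

```bash
cat > pl.py <<'E'
from h import *
def plan(*wps,verbose=True):
    """wps: (x,y,z,theta_deg,grip,rows); prints rows from measured pose in tool units"""
    s=r.sense(); p=s['tcp_pos'].copy(); R=s['ee_rot']; th=np.degrees(np.arctan2(R[1,0],R[0,0]))
    print("from",p.round(4),round(th,1),"t",s['time_s'],"w",round(s['gripper_width'],3),"tiltxy",R[:2,2].round(4))
    for x,y,z,t,g,n in wps:
        q=np.array([x,y,z]); dp=(q-p)/n; dt=(t-th)/n
        for i in range(n):
            c,si=np.cos(np.radians(th)),np.sin(np.radians(th))
            L=np.array([c*dp[0]+si*dp[1], si*dp[0]-c*dp[1], -dp[2]])/.025
            print(*L.round(2),0,0,round(-dt/8,2),g,sep=" ",end="; "); 
            assert max(abs(L).max(),abs(dt/8))<=1,(L,dt)
            p=p+dp; th=th+dt
        print("|")
E
python3 - <<'E'
from m import *; from pl import plan
f=np.load("top0.npz"); p,d,K,E=[f[k] for k in "pdKE"]
W=world(d,K,E); z=W[...,2]; hsv=cv2.cvtColor(p,cv2.COLOR_RGB2HSV); H,S,V=[hsv[...,i].astype(int) for i in range(3)]
m=(H>105)&(H<125)&(S>120)&(z<.01); k=np.zeros_like(m); k[190:310,490:580]=m[190:310,490:580]
print("blue",rect(plane(k,0,K,E)))
plan((.3,.45,.22,0,-1,10),(.43,.25,.2,0,-1,10),(.48,.01,.18,0,-1,10),(.48,-.2,.15,0,-1,10),(.4714,-.3914,.12,0,-1,10))
E
```

```text
blue (array([ 478. , -397.6]), 165.5, 106.3, 4.2)
from [0.1646 0.6024 0.2216] -15.3 t 0.1 w 1.001 tiltxy [-0.0004 -0.0019]
0.68 0.45 0.01 0 0 -0.19 -1; 0.67 0.46 0.01 0 0 -0.19 -1; 0.66 0.48 0.01 0 0 -0.19 -1; 0.65 0.5 0.01 0 0 -0.19 -1; 0.63 0.52 0.01 0 0 -0.19 -1; 0.62 0.53 0.01 0 0 -0.19 -1; 0.6 0.55 0.01 0 0 -0.19 -1; 0.59 0.56 0.01 0 0 -0.19 -1; 0.57 0.58 0.01 0 0 -0.19 -1; 0.56 0.59 0.01 0 0 -0.19 -1; |
0.52 0.8 0.08 0 0 0.0 -1; 0.52 0.8 0.08 0 0 0.0 -1; 0.52 0.8 0.08 0 0 0.0 -1; 0.52 0.8 0.08 0 0 0.0 -1; 0.52 0.8 0.08 0 0 0.0 -1; 0.52 0.8 0.08 0 0 0.0 -1; 0.52 0.8 0.08 0 0 0.0 -1; 0.52 0.8 0.08 0 0 0.0 -1; 0.52 0.8 0.08 0 0 0.0 -1; 0.52 0.8 0.08 0 0 0.0 -1; |
0.2 0.96 0.08 0 0 -0.0 -1; 0.2 0.96 0.08 0 0 -0.0 -1; 0.2 0.96 0.08 0 0 -0.0 -1; 0.2 0.96 0.08 0 0 -0.0 -1; 0.2 0.96 0.08 0 0 -0.0 -1; 0.2 0.96 0.08 0 0 -0.0 -1; 0.2 0.96 0.08 0 0 -0.0 -1; 0.2 0.96 0.08 0 0 -0.0 -1; 0.2 0.96 0.08 0 0 -0.0 -1; 0.2 0.96 0.08 0 0 -0.0 -1; |
-0.0 0.84 0.12 0 0 -0.0 -1; -0.0 0.84 0.12 0 0 -0.0 -1; -0.0 0.84 0.12 0 0 -0.0 -1; -0.0 0.84 0.12 0 0 -0.0 -1; -0.0 0.84 0.12 0 0 -0.0 -1; -0.0 0.84 0.12 0 0 -0.0 -1; -0.0 0.84 0.12 0 0 -0.0 -1; -0.0 0.84 0.12 0 0 -0.0 -1; -0.0 0.84 0.12 0 0 -0.0 -1; -0.0 0.84 0.12 0 0 -0.0 -1; |
-0.03 0.77 0.12 0 0 -0.0 -1; -0.03 0.77 0.12 0 0 -0.0 -1; -0.03 0.77 0.12 0 0 -0.0 -1; -0.03 0.77 0.12 0 0 -0.0 -1; -0.03 0.77 0.12 0 0 -0.0 -1; -0.03 0.77 0.12 0 0 -0.0 -1; -0.03 0.77 0.12 0 0 -0.0 -1; -0.03 0.77 0.12 0 0 -0.0 -1; -0.03 0.77 0.12 0 0 -0.0 -1; -0.03 0.77 0.12 0 0 -0.0 -1; |
```

{"fn": "jog_arm", "kwargs": {"plan": "0.68 0.45 0 0 0 -0.19 -1; 0.67 0.46 0 0 0 -0.19 -1; 0.66 0.48 0 0 0 -0.19 -1; 0.65 0.5 0 0 0 -0.19 -1; 0.63 0.52 0 0 0 -0.19 -1; 0.62 0.53 0 0 0 -0.19 -1; 0.6 0.55 0 0 0 -0.19 -1; 0.59 0.56 0 0 0 -0.19 -1; 0.57 0.58 0 0 0 -0.19 -1; 0.56 0.6 0 0 0 -0.19 -1"}}

```text
time_s: 1.1
tcp_pos: [0.3003, 0.4493, 0.2221]
ee_rot: [[1.0, -0.0, -0.001], [-0.0, -1.0, -0.001], [-0.001, 0.001, -1.0]]
wrist_force: [-0.2, -0.6, 0.1]
gripper_width: 1.004
gripper_force: 0.0
```

{"fn": "jog_arm", "kwargs": {"plan": "0.52 0.8 0.08 0 0 0 -1; 0.52 0.8 0.08 0 0 0 -1; 0.52 0.8 0.08 0 0 0 -1; 0.52 0.8 0.08 0 0 0 -1; 0.52 0.8 0.08 0 0 0 -1; 0.52 0.8 0.08 0 0 0 -1; 0.52 0.8 0.08 0 0 0 -1; 0.52 0.8 0.08 0 0 0 -1; 0.52 0.8 0.08 0 0 0 -1; 0.52 0.8 0.08 0 0 0 -1"}}

```text
time_s: 2.1
tcp_pos: [0.4299, 0.249, 0.2021]
ee_rot: [[1.0, -0.002, -0.001], [-0.002, -1.0, -0.0], [-0.001, 0.0, -1.0]]
wrist_force: [1.4, -0.1, 0.6]
gripper_width: 0.998
gripper_force: 0.0
```

{"fn": "jog_arm", "kwargs": {"plan": "0.2 0.95 0.08 0 0 0 -1; 0.2 0.95 0.08 0 0 0 -1; 0.2 0.95 0.08 0 0 0 -1; 0.2 0.95 0.08 0 0 0 -1; 0.2 0.95 0.08 0 0 0 -1; 0.2 0.95 0.08 0 0 0 -1; 0.2 0.95 0.08 0 0 0 -1; 0.2 0.95 0.08 0 0 0 -1; 0.2 0.95 0.08 0 0 0 -1; 0.2 0.95 0.08 0 0 0 -1"}}

```text
time_s: 3.1
tcp_pos: [0.4791, 0.0114, 0.1822]
ee_rot: [[1.0, -0.001, -0.001], [-0.001, -1.0, -0.0], [-0.001, 0.0, -1.0]]
wrist_force: [0.4, -0.2, 0.1]
gripper_width: 0.999
gripper_force: 0.0
```

{"fn": "jog_arm", "kwargs": {"plan": "0 0.85 0.1 0 0 0 -1; 0 0.85 0.1 0 0 0 -1; 0 0.85 0.1 0 0 0 -1; 0 0.85 0.1 0 0 0 -1; 0 0.85 0.1 0 0 0 -1; 0 0.85 0.1 0 0 0 -1; 0 0.85 0.1 0 0 0 -1; 0 0.85 0.1 0 0 0 -1; 0 0.85 0.1 0 0 0 -1; 0 0.85 0.1 0 0 0 -1"}}

```text
time_s: 4.1
tcp_pos: [0.4786, -0.2009, 0.1571]
ee_rot: [[1.0, -0.002, -0.001], [-0.002, -1.0, 0.0], [-0.001, -0.0, -1.0]]
wrist_force: [0.5, -0.2, -0.5]
gripper_width: 1.0
gripper_force: 0.0
```

{"fn": "jog_arm", "kwargs": {"plan": "-0.03 0.76 0.15 0 0 0 -1; -0.03 0.76 0.15 0 0 0 -1; -0.03 0.76 0.15 0 0 0 -1; -0.03 0.76 0.15 0 0 0 -1; -0.03 0.76 0.15 0 0 0 -1; -0.03 0.76 0.15 0 0 0 -1; -0.03 0.76 0.15 0 0 0 -1; -0.03 0.76 0.15 0 0 0 -1; -0.03 0.76 0.15 0 0 0 -1; -0.03 0.76 0.15 0 0 0 -1"}}

```text
time_s: 5.1
tcp_pos: [0.4708, -0.3906, 0.1193]
ee_rot: [[1.0, -0.002, -0.001], [-0.002, -1.0, 0.001], [-0.001, -0.001, -1.0]]
wrist_force: [0.4, 0.4, 1.0]
gripper_width: 1.001
gripper_force: 0.0
```

{"fn": "jog_arm", "kwargs": {"plan": "0 0 0.4 0 0 0 -1; 0 0 0.4 0 0 0 -1; 0 0 0.4 0 0 0 -1; 0 0 0.4 0 0 0 -1; 0 0 0.4 0 0 0 -1; 0 0 0.4 0 0 0 -1; 0 0 0.4 0 0 0 -1; 0 0 0.4 0 0 0 -1; 0 0 0 0 0 0 -1; 0 0 0 0 0 0 -1"}}

```text
time_s: 6.1
tcp_pos: [0.4713, -0.3901, 0.0399]
ee_rot: [[1.0, -0.001, -0.0], [-0.001, -1.0, -0.0], [-0.0, 0.0, -1.0]]
wrist_force: [-0.2, 1.2, 0.8]
gripper_width: 1.0
gripper_force: 0.0
```

{"fn": "jog_arm", "kwargs": {"plan": "0 0 0 0 0 0 1; 0 0 0 0 0 0 1; 0 0 0 0 0 0 1; 0 0 0 0 0 0 1; 0 0 0 0 0 0 1; 0 0 0 0 0 0 1; 0 0 0 0 0 0 1; 0 0 0 0 0 0 1; -0.1 -0.3 0 0 0 0 1; -0.1 -0.6 0 0 0 0 1"}}

```text
time_s: 7.1
tcp_pos: [0.4665, -0.368, 0.0401]
ee_rot: [[1.0, -0.003, 0.001], [-0.003, -1.0, -0.001], [0.001, 0.001, -1.0]]
wrist_force: [-0.2, -1.5, -0.6]
gripper_width: 0.358
gripper_force: 30.0
```

{"fn": "jog_arm", "kwargs": {"plan": "-0.14 -0.8 0 0 0 0 1; -0.14 -0.8 0 0 0 0 1; -0.14 -0.8 0 0 0 0 1; -0.14 -0.8 0 0 0 0 1; -0.14 -0.8 0 0 0 0 1; -0.14 -0.8 0 0 0 0 1; -0.14 -0.8 0 0 0 0 1; -0.14 -0.8 0 0 0 0 1; -0.14 -0.8 0 0 0 0 1; -0.14 -0.8 0 0 0 0 1"}}

```text
time_s: 8.1
tcp_pos: [0.4305, -0.1661, 0.0401]
ee_rot: [[1.0, -0.001, -0.001], [-0.001, -1.0, 0.0], [-0.001, -0.0, -1.0]]
wrist_force: [0.4, -1.2, -1.1]
gripper_width: 0.359
gripper_force: 30.0
```

{"fn": "jog_arm", "kwargs": {"plan": "0 -0.85 0 0 0 0 1; 0 -0.85 0 0 0 0 1; 0 -0.85 0 0 0 0 1; 0 -0.85 0 0 0 0 1; 0 -0.85 0 0 0 0 1; 0 -0.85 0 0 0 0 1; 0 -0.85 0 0 0 0 1; 0 -0.85 0 0 0 0 1; 0 -0.85 0 0 0 0 1; 0 -0.85 0 0 0 0 1"}}

```text
time_s: 9.1
tcp_pos: [0.43, 0.0455, 0.04]
ee_rot: [[1.0, -0.001, -0.002], [-0.001, -1.0, -0.001], [-0.002, 0.001, -1.0]]
wrist_force: [0.4, -3.2, 0.3]
gripper_width: 0.361
gripper_force: 30.0
```

{"fn": "jog_arm", "kwargs": {"plan": "0.71 -0.43 0 0 0 0 1; 0.71 -0.43 0 0 0 0 1; 0.71 -0.43 0 0 0 0 1; 0.71 -0.43 0 0 0 0 1; 0.71 -0.43 0 0 0 0 1; 0.71 -0.43 0 0 0 0 1; 0.71 -0.43 0 0 0 0 1; 0.71 -0.43 0 0 0 0 1; 0.71 -0.43 0 0 0 0 1; 0.05 0 0 0 0 0 1"}}

```text
time_s: 10.1
tcp_pos: [0.5942, 0.1435, 0.0401]
ee_rot: [[1.0, -0.0, 0.002], [-0.0, -1.0, 0.002], [0.002, -0.002, -1.0]]
wrist_force: [1.0, 3.1, 0.3]
gripper_width: 0.36
gripper_force: 30.0
```

{"fn": "jog_arm", "kwargs": {"plan": "0 0 0 0 0 0 1; 0 0 0 0 0 0 -0.2; 0 0 0 0 0 0 -0.5; 0 0 0 0 0 0 -0.5; 0 0 0 0 0 0 -0.5; 0 0 0 0 0 0 -0.5; 0 0 -0.5 0 0 0 -0.5; 0 0 -1 0 0 0 -0.5; 0 0 -1 0 0 0 -0.5; 0 0 -1 0 0 0 -0.5"}}

```text
time_s: 11.1
tcp_pos: [0.5931, 0.1415, 0.1295]
ee_rot: [[1.0, -0.001, 0.001], [-0.001, -1.0, 0.0], [0.001, -0.0, -1.0]]
wrist_force: [0.5, -0.1, -0.0]
gripper_width: 0.749
gripper_force: 0.0
```

Run:
```python
from pl import plan
plan((.598,-.105,.125,17.2,-1,10),(.5985,-.1295,.11,17.2,-1,2),(.5985,-.1295,.039,17.2,-1,6))
```

```text
from [0.5931 0.1415 0.1295] -0.1 t 11.1 w 0.749 tiltxy [0.0007 0.0001]
0.02 0.99 0.02 0 0 -0.22 -1; -0.01 0.99 0.02 0 0 -0.22 -1; -0.04 0.99 0.02 0 0 -0.22 -1; -0.07 0.98 0.02 0 0 -0.22 -1; -0.1 0.98 0.02 0 0 -0.22 -1; -0.13 0.98 0.02 0 0 -0.22 -1; -0.16 0.97 0.02 0 0 -0.22 -1; -0.19 0.97 0.02 0 0 -0.22 -1; -0.22 0.96 0.02 0 0 -0.22 -1; -0.24 0.96 0.02 0 0 -0.22 -1; |
-0.14 0.47 0.3 0 0 -0.0 -1; -0.14 0.47 0.3 0 0 -0.0 -1; |
0.0 0.0 0.47 0 0 -0.0 -1; 0.0 0.0 0.47 0 0 -0.0 -1; 0.0 0.0 0.47 0 0 -0.0 -1; 0.0 0.0 0.47 0 0 -0.0 -1; 0.0 0.0 0.47 0 0 -0.0 -1; 0.0 0.0 0.47 0 0 -0.0 -1; |
```

{"fn": "jog_arm", "kwargs": {"plan": "0.02 0.99 0 0 0 -0.22 -1; -0.01 0.99 0 0 0 -0.22 -1; -0.04 0.99 0 0 0 -0.22 -1; -0.07 0.98 0 0 0 -0.22 -1; -0.1 0.98 0 0 0 -0.22 -1; -0.13 0.98 0 0 0 -0.22 -1; -0.16 0.97 0 0 0 -0.22 -1; -0.19 0.97 0 0 0 -0.22 -1; -0.22 0.96 0 0 0 -0.22 -1; -0.24 0.96 0 0 0 -0.2 -1"}}

```text
time_s: 12.1
tcp_pos: [0.5982, -0.1063, 0.1287]
ee_rot: [[0.954, 0.299, 0.001], [0.299, -0.954, -0.0], [0.001, 0.0, -1.0]]
wrist_force: [0.4, -0.5, 0.6]
gripper_width: 0.997
gripper_force: 0.0
```

Run:
```python
from pl import plan
from m import *
plan((.5985,-.1295,.11,17.2,-1,3),(.5985,-.1295,.039,17.2,-1,6))
p,d,K,E,c=cap("top"); cv2.imwrite("pics/top1.png",p[:,:,::-1])
```

```text
from [ 0.5982 -0.1063  0.1287] 17.4 t 12.1 w 0.997 tiltxy [ 0.0011 -0.0001]
-0.09 0.3 0.25 0 0 0.01 -1; -0.09 0.3 0.25 0 0 0.01 -1; -0.09 0.3 0.25 0 0 0.01 -1; |
0.0 0.0 0.47 0 0 -0.0 -1; 0.0 0.0 0.47 0 0 -0.0 -1; 0.0 0.0 0.47 0 0 -0.0 -1; 0.0 0.0 0.47 0 0 -0.0 -1; 0.0 0.0 0.47 0 0 -0.0 -1; 0.0 0.0 0.47 0 0 -0.0 -1; |
```

View pics/top1.png

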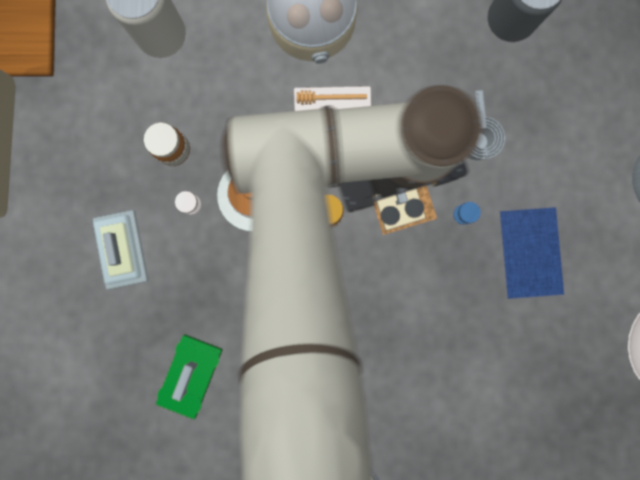

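The view shows the salt cellar on the round mat, the tray undisturbed under the gripper (402,200), and the blue mat fully clear at (532,253).

{"fn": "jog_arm", "kwargs": {"plan": "-0.09 0.3 0.25 0 0 0 -1; -0.09 0.3 0.25 0 0 0 -1; -0.09 0.3 0.25 0 0 0 -1; 0 0 0.47 0 0 0 -1; 0 0 0.47 0 0 0 -1; 0 0 0.47 0 0 0 -1; 0 0 0.47 0 0 0 -1; 0 0 0.47 0 0 0 -1; 0 0 0.47 0 0 0 -1; 0 0 0 0 0 0 -1"}}

```text
time_s: 13.15
tcp_pos: [0.5969, -0.1286, 0.036]
ee_rot: [[0.955, 0.298, -0.004], [0.298, -0.955, 0.0], [-0.004, -0.001, -1.0]]
wrist_force: [0.3, 0.0, 1.0]
gripper_width: 0.999
gripper_force: 0.0
```

{"fn": "jog_arm", "kwargs": {"plan": "0 0 0 0 0 0 1; 0 0 0 0 0 0 1; 0 0 0 0 0 0 1; 0 0 0 0 0 0 1; 0 0 0 0 0 0 1; 0 0 0 0 0 0 1; 0 0 0 0 0 0 1; 0 0 0 0 0 0 1; 0 0 0 0 0 0 1; 0 0 0 0 0 0 1"}}

```text
time_s: 14.15
tcp_pos: [0.5985, -0.1289, 0.0383]
ee_rot: [[0.954, 0.298, 0.0], [0.298, -0.954, -0.0], [0.0, 0.0, -1.0]]
wrist_force: [0.8, -0.1, 0.9]
gripper_width: 0.186
gripper_force: 30.0
```

Run:
```python
from pl import plan
from m import *
f=np.load("top0.npz"); K,E=f['K'],f['E']; p=cv2.imread("pics/top1.png")[:,:,::-1].copy()
hsv=cv2.cvtColor(p,cv2.COLOR_RGB2HSV); H,S,V=[hsv[...,i].astype(int) for i in range(3)]
b=biggest(((H>105)&(H<125)&(S>100)).astype(np.uint8),(490,190,580,310)); print("blue",rect(plane(b,0,K,E)))
plan((.43,-.16,.039,5,1,9),(.44,-.26,.039,4,1,5),(.478,-.398,.039,4,1,8))
```

```text
blue (array([ 478.2, -397.6]), 168.1, 108.2, 4.1)
from [ 0.5985 -0.1289  0.0383] 17.4 t 14.15 w 0.186 tiltxy [ 0.0003 -0.0003]
-0.76 -0.09 -0.0 0 0 0.17 1; -0.76 -0.07 -0.0 0 0 0.17 1; -0.76 -0.06 -0.0 0 0 0.17 1; -0.76 -0.04 -0.0 0 0 0.17 1; -0.76 -0.02 -0.0 0 0 0.17 1; -0.76 -0.0 -0.0 0 0 0.17 1; -0.76 0.02 -0.0 0 0 0.17 1; -0.76 0.04 -0.0 0 0 0.17 1; -0.76 0.05 -0.0 0 0 0.17 1; |
0.01 0.8 -0.0 0 0 0.02 1; 0.01 0.8 -0.0 0 0 0.02 1; 0.02 0.8 -0.0 0 0 0.02 1; 0.02 0.8 -0.0 0 0 0.02 1; 0.02 0.8 -0.0 0 0 0.02 1; |
0.14 0.7 -0.0 0 0 -0.0 1; 0.14 0.7 -0.0 0 0 -0.0 1; 0.14 0.7 -0.0 0 0 -0.0 1; 0.14 0.7 -0.0 0 0 -0.0 1; 0.14 0.7 -0.0 0 0 -0.0 1; 0.14 0.7 -0.0 0 0 -0.0 1; 0.14 0.7 -0.0 0 0 -0.0 1; 0.14 0.7 -0.0 0 0 -0.0 1; |
```

Run:
```python
from pl import plan
plan((.42,-.145,.039,4.2,1,10),(.42,-.33,.039,4.2,1,10),(.478,-.398,.039,4.2,1,8))
```

```text
from [ 0.5985 -0.1289  0.0383] 17.4 t 14.15 w 0.186 tiltxy [ 0.0003 -0.0003]
-0.7 -0.15 -0.0 0 0 0.16 1; -0.7 -0.14 -0.0 0 0 0.16 1; -0.71 -0.12 -0.0 0 0 0.16 1; -0.71 -0.1 -0.0 0 0 0.16 1; -0.71 -0.09 -0.0 0 0 0.16 1; -0.71 -0.07 -0.0 0 0 0.16 1; -0.71 -0.05 -0.0 0 0 0.16 1; -0.72 -0.04 -0.0 0 0 0.16 1; -0.72 -0.02 -0.0 0 0 0.16 1; -0.72 -0.0 -0.0 0 0 0.16 1; |
-0.05 0.74 -0.0 0 0 -0.0 1; -0.05 0.74 -0.0 0 0 -0.0 1; -0.05 0.74 -0.0 0 0 -0.0 1; -0.05 0.74 -0.0 0 0 -0.0 1; -0.05 0.74 -0.0 0 0 -0.0 1; -0.05 0.74 -0.0 0 0 -0.0 1; -0.05 0.74 -0.0 0 0 -0.0 1; -0.05 0.74 -0.0 0 0 -0.0 1; -0.05 0.74 -0.0 0 0 -0.0 1; -0.05 0.74 -0.0 0 0 -0.0 1; |
0.26 0.36 -0.0 0 0 -0.0 1; 0.26 0.36 -0.0 0 0 -0.0 1; 0.26 0.36 -0.0 0 0 -0.0 1; 0.26 0.36 -0.0 0 0 -0.0 1; 0.26 0.36 -0.0 0 0 -0.0 1; 0.26 0.36 -0.0 0 0 -0.0 1; 0.26 0.36 -0.0 0 0 -0.0 1; 0.26 0.36 -0.0 0 0 -0.0 1; |
```

{"fn": "jog_arm", "kwargs": {"plan": "-0.7 -0.15 0 0 0 0.16 1; -0.7 -0.14 0 0 0 0.16 1; -0.71 -0.12 0 0 0 0.16 1; -0.71 -0.1 0 0 0 0.16 1; -0.71 -0.09 0 0 0 0.16 1; -0.71 -0.07 0 0 0 0.16 1; -0.71 -0.05 0 0 0 0.16 1; -0.72 -0.04 0 0 0 0.16 1; -0.72 -0.02 0 0 0 0.18 1; -0.72 0 0 0 0 0.18 1"}}

```text
time_s: 15.15
tcp_pos: [0.4198, -0.1453, 0.0383]
ee_rot: [[0.997, 0.073, 0.001], [0.073, -0.997, 0.0], [0.001, -0.0, -1.0]]
wrist_force: [0.1, -0.9, -2.7]
gripper_width: 0.177
gripper_force: 30.0
```

{"fn": "jog_arm", "kwargs": {"plan": "-0.05 0.74 0 0 0 0 1; -0.05 0.74 0 0 0 0 1; -0.05 0.74 0 0 0 0 1; -0.05 0.74 0 0 0 0 1; -0.05 0.74 0 0 0 0 1; -0.05 0.74 0 0 0 0 1; -0.05 0.74 0 0 0 0 1; -0.05 0.74 0 0 0 0 1; -0.05 0.74 0 0 0 0 1; -0.05 0.74 0 0 0 0 1"}}

```text
time_s: 16.15
tcp_pos: [0.4209, -0.3309, 0.0383]
ee_rot: [[0.997, 0.074, -0.0], [0.074, -0.997, 0.001], [-0.0, -0.001, -1.0]]
wrist_force: [0.5, 3.1, 1.0]
gripper_width: 0.18
gripper_force: 30.0
```

{"fn": "jog_arm", "kwargs": {"plan": "0.26 0.36 0 0 0 0 1; 0.26 0.36 0 0 0 0 1; 0.26 0.36 0 0 0 0 1; 0.26 0.36 0 0 0 0 1; 0.26 0.36 0 0 0 0 1; 0.26 0.36 0 0 0 0 1; 0.26 0.36 0 0 0 0 1; 0.26 0.36 0 0 0 0 1; 0 0 0 0 0 0 1; 0 0 0 0 0 0 1"}}

```text
time_s: 17.15
tcp_pos: [0.4801, -0.4002, 0.0384]
ee_rot: [[0.997, 0.074, 0.004], [0.074, -0.997, -0.003], [0.004, 0.003, -1.0]]
wrist_force: [1.9, -1.5, -0.5]
gripper_width: 0.179
gripper_force: 30.0
```

Run:
```python
from pl import plan
plan((.478,-.398,.039,4.2,1,4))
```

```text
from [ 0.4801 -0.4002  0.0384] 4.2 t 17.15 w 0.179 tiltxy [ 0.0038 -0.0026]
-0.02 -0.02 -0.01 0 0 0.0 1; -0.02 -0.02 -0.01 0 0 0.0 1; -0.02 -0.02 -0.01 0 0 0.0 1; -0.02 -0.02 -0.01 0 0 0.0 1; |
```

{"fn": "jog_arm", "kwargs": {"plan": "0 0 0 0 0 0 1; 0 0 0 0 0 0 -0.2; 0 0 0 0 0 0 -0.5; 0 0 0 0 0 0 -0.5; 0 0 0 0 0 0 -0.5; 0 0 0 0 0 0 -0.5; 0 0 -0.5 0 0 0 -0.5; 0 0 -1 0 0 0 -0.5; 0 0 -1 0 0 0 -0.5; 0 0 -1 0 0 0 -0.5"}}

```text
time_s: 18.15
tcp_pos: [0.4784, -0.3988, 0.1278]
ee_rot: [[0.997, 0.074, 0.001], [0.074, -0.997, -0.001], [0.001, 0.001, -1.0]]
wrist_force: [0.6, -0.0, 0.0]
gripper_width: 0.745
gripper_force: 0.0
```

Run:
```python
from pl import plan
plan((.479,-.155,.14,4.2,-1,10),(.48,.085,.14,4.2,-1,10),(.48,.32,.14,12,-1,10),(.4846,.3921,.11,12,-1,4),(.4846,.3921,.039,12,-1,6))
```

```text
from [ 0.4784 -0.3988  0.1278] 4.2 t 18.15 w 0.745 tiltxy [ 0.0007 -0.0006]
0.07 -0.97 -0.05 0 0 0.0 -1; 0.07 -0.97 -0.05 0 0 0.0 -1; 0.07 -0.97 -0.05 0 0 0.0 -1; 0.07 -0.97 -0.05 0 0 0.0 -1; 0.07 -0.97 -0.05 0 0 0.0 -1; 0.07 -0.97 -0.05 0 0 0.0 -1; 0.07 -0.97 -0.05 0 0 0.0 -1; 0.07 -0.97 -0.05 0 0 0.0 -1; 0.07 -0.97 -0.05 0 0 0.0 -1; 0.07 -0.97 -0.05 0 0 0.0 -1; |
0.07 -0.96 0.0 0 0 0.0 -1; 0.07 -0.96 0.0 0 0 0.0 -1; 0.07 -0.96 0.0 0 0 0.0 -1; 0.07 -0.96 0.0 0 0 0.0 -1; 0.07 -0.96 0.0 0 0 0.0 -1; 0.07 -0.96 0.0 0 0 0.0 -1; 0.07 -0.96 0.0 0 0 0.0 -1; 0.07 -0.96 0.0 0 0 0.0 -1; 0.07 -0.96 0.0 0 0 0.0 -1; 0.07 -0.96 0.0 0 0 0.0 -1; |
0.07 -0.94 0.0 0 0 -0.1 -1; 0.08 -0.94 0.0 0 0 -0.1 -1; 0.09 -0.94 0.0 0 0 -0.1 -1; 0.11 -0.93 0.0 0 0 -0.1 -1; 0.12 -0.93 0.0 0 0 -0.1 -1; 0.13 -0.93 0.0 0 0 -0.1 -1; 0.15 -0.93 0.0 0 0 -0.1 -1; 0.16 -0.93 0.0 0 0 -0.1 -1; 0.17 -0.92 0.0 0 0 -0.1 -1; 0.18 -0.92 0.0 0 0 -0.1 -1; |
0.19 -0.7 0.3 0 0 -0.0 -1; 0.19 -0.7 0.3 0 0 -0.0 -1; 0.19 -0.7 0.3 0 0 -0.0 -1; 0.19 -0.7 0.3 0 0 -0.0 -1; |
-0.0 0.0 0.47 0 0 -0.0 -1; -0.0 0.0 0.47 0 0 -0.0 -1; -0.0 0.0 0.47 0 0 -0.0 -1; -0.0 0.0 0.47 0 0 -0.0 -1; -0.0 0.0 0.47 0 0 -0.0 -1; -0.0 0.0 0.47 0 0 -0.0 -1; |
```

{"fn": "jog_arm", "kwargs": {"plan": "0.07 -0.97 -0.05 0 0 0 -1; 0.07 -0.97 -0.05 0 0 0 -1; 0.07 -0.97 -0.05 0 0 0 -1; 0.07 -0.97 -0.05 0 0 0 -1; 0.07 -0.97 -0.05 0 0 0 -1; 0.07 -0.97 -0.05 0 0 0 -1; 0.07 -0.97 -0.05 0 0 0 -1; 0.07 -0.97 -0.05 0 0 0 -1; 0.07 -0.97 -0.05 0 0 0 -1; 0.07 -0.97 -0.05 0 0 0 -1"}}

```text
time_s: 19.15
tcp_pos: [0.478, -0.1547, 0.1395]
ee_rot: [[0.997, 0.074, 0.002], [0.074, -0.997, -0.0], [0.002, 0.0, -1.0]]
wrist_force: [0.2, 0.2, -1.0]
gripper_width: 1.002
gripper_force: 0.0
```

{"fn": "jog_arm", "kwargs": {"plan": "0.07 -0.96 0 0 0 0 -1; 0.07 -0.96 0 0 0 0 -1; 0.07 -0.96 0 0 0 0 -1; 0.07 -0.96 0 0 0 0 -1; 0.07 -0.96 0 0 0 0 -1; 0.07 -0.96 0 0 0 0 -1; 0.07 -0.96 0 0 0 0 -1; 0.07 -0.96 0 0 0 0 -1; 0.07 -0.96 0 0 0 0 -1; 0.07 -0.96 0 0 0 0 -1"}}

```text
time_s: 20.15
tcp_pos: [0.4777, 0.0862, 0.1395]
ee_rot: [[0.997, 0.074, 0.002], [0.074, -0.997, 0.001], [0.002, -0.001, -1.0]]
wrist_force: [0.0, 0.1, 0.5]
gripper_width: 1.002
gripper_force: 0.0
```

{"fn": "jog_arm", "kwargs": {"plan": "0.07 -0.94 0 0 0 -0.1 -1; 0.08 -0.94 0 0 0 -0.1 -1; 0.09 -0.94 0 0 0 -0.1 -1; 0.11 -0.93 0 0 0 -0.1 -1; 0.12 -0.93 0 0 0 -0.1 -1; 0.13 -0.93 0 0 0 -0.1 -1; 0.15 -0.93 0 0 0 -0.1 -1; 0.16 -0.93 0 0 0 -0.1 -1; 0.17 -0.92 0 0 0 -0.1 -1; 0.18 -0.92 0 0 0 -0.1 -1"}}

```text
time_s: 21.15
tcp_pos: [0.4771, 0.3214, 0.1392]
ee_rot: [[0.977, 0.213, 0.001], [0.213, -0.977, 0.001], [0.001, -0.0, -1.0]]
wrist_force: [0.2, 0.2, 0.2]
gripper_width: 1.003
gripper_force: 0.0
```

Run:
```python
from pl import plan
plan((.4846,.3925,.11,12,-1,4),(.4846,.3925,.04,12,-1,5))
from m import *
p,d,K,E,c=cap("top"); cv2.imwrite("pics/top2.png",p[:,:,::-1])
W=world(d,K,E); z=W[...,2]; hsv=cv2.cvtColor(p,cv2.COLOR_RGB2HSV); H,S,V=[hsv[...,i].astype(int) for i in range(3)]
def show(n,m,box,zz):
    b=biggest(m.astype(np.uint8),box); print(n,b.sum(),*rect(plane(b,zz,K,E)))
show("cork",(S>70)&(H<25)&(z<.012),(345,125,450,245),0)
show("tray h",(z>.052),(500,200,580,310),.062)
show("tray",(z>.008)&(z<.03),(490,190,580,310),.016)
show("knob",(z>.052)&(z<.075),(215,155,300,240),.062)
```

```text
from [0.4771 0.3214 0.1392] 12.3 t 21.15 w 1.003 tiltxy [0.0007 0.0007]
0.22 -0.68 0.29 0 0 0.01 -1; 0.22 -0.68 0.29 0 0 0.01 -1; 0.22 -0.68 0.29 0 0 0.01 -1; 0.22 -0.68 0.29 0 0 0.01 -1; |
0.0 0.0 0.56 0 0 -0.0 -1; 0.0 0.0 0.56 0 0 -0.0 -1; 0.0 0.0 0.56 0 0 -0.0 -1; 0.0 0.0 0.56 0 0 -0.0 -1; 0.0 0.0 0.56 0 0 -0.0 -1; |
cork 4917 [ 610.4 -136.7] 170.7 110.5 16.7
tray h 363 [ 479.5 -396.7] 63.0 19.5 4.5
tray 2711 [ 479.6 -398.9] 139.9 86.5 3.8
knob 246 [591.7 140.8] 31.1 30.9 26.8
```

View pics/top2.png

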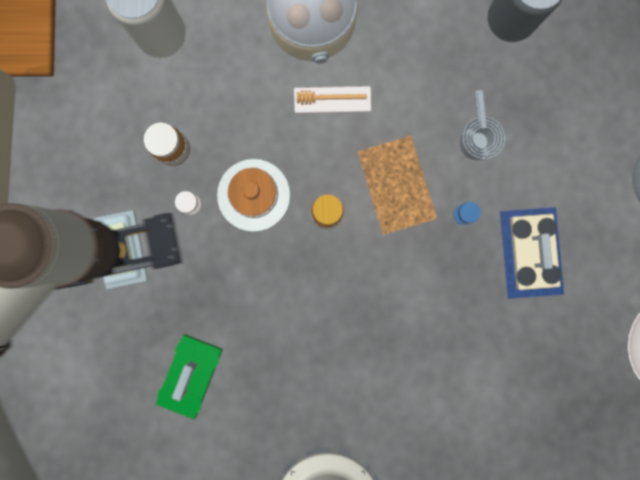

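Tray and cellar sit on their mats within about 2 mm, at (547,252) and (251,190). The cork mat is clear at (397,185) and the bystanders are unmoved.

{"fn": "jog_arm", "kwargs": {"plan": "0.22 -0.68 0.29 0 0 0 -1; 0.22 -0.68 0.29 0 0 0 -1; 0.22 -0.68 0.29 0 0 0 -1; 0.22 -0.68 0.29 0 0 0 -1; 0 0 0.56 0 0 0 -1; 0 0 0.56 0 0 0 -1; 0 0 0.56 0 0 0 -1; 0 0 0.56 0 0 0 -1; 0 0 0.56 0 0 0 -1; 0 0 0 0 0 0 -1"}}

```text
time_s: 22.2
tcp_pos: [0.4831, 0.3895, 0.0366]
ee_rot: [[0.977, 0.211, -0.003], [0.211, -0.977, -0.004], [-0.004, 0.003, -1.0]]
wrist_force: [-0.3, -0.1, -0.6]
gripper_width: 0.998
gripper_force: 0.0
```

{"fn": "jog_arm", "kwargs": {"plan": "0 0 0 0 0 0 1; 0 0 0 0 0 0 1; 0 0 0 0 0 0 1; 0 0 0 0 0 0 1; 0 0 0 0 0 0 1; 0 0 0 0 0 0 1; 0 0 0 0 0 0 1; 0 0 0 0 0 0 1; 0 0 0 0 0 0 1; 0 0 0 0 0 0 1"}}

```text
time_s: 23.2
tcp_pos: [0.4842, 0.3918, 0.0393]
ee_rot: [[0.977, 0.212, 0.0], [0.212, -0.977, 0.001], [0.001, -0.001, -1.0]]
wrist_force: [-0.4, 0.7, 1.2]
gripper_width: 0.184
gripper_force: 30.0
```

Run:
```python
from pl import plan
plan((.42,.28,.04,12,1,7),(.42,.22,.04,12,1,3),(.42,.05,.04,12,1,10),(.42,-.135,.04,12,1,10),(.6104,-.1367,.04,16.9,1,10))
```

```text
from [0.4842 0.3918 0.0393] 12.2 t 23.2 w 0.184 tiltxy [0.0004 0.001 ]
-0.49 0.55 -0.0 0 0 0.0 1; -0.49 0.55 -0.0 0 0 0.0 1; -0.49 0.55 -0.0 0 0 0.0 1; -0.49 0.55 -0.0 0 0 0.0 1; -0.49 0.55 -0.0 0 0 0.0 1; -0.49 0.55 -0.0 0 0 0.0 1; -0.49 0.55 -0.0 0 0 0.0 1; |
-0.17 0.78 0.0 0 0 0.0 1; -0.17 0.78 0.0 0 0 0.0 1; -0.17 0.78 0.0 0 0 0.0 1; |
-0.14 0.67 -0.0 0 0 -0.0 1; -0.14 0.67 -0.0 0 0 -0.0 1; -0.14 0.67 -0.0 0 0 -0.0 1; -0.14 0.67 -0.0 0 0 -0.0 1; -0.14 0.67 -0.0 0 0 -0.0 1; -0.14 0.67 -0.0 0 0 -0.0 1; -0.14 0.67 -0.0 0 0 -0.0 1; -0.14 0.67 -0.0 0 0 -0.0 1; -0.14 0.67 -0.0 0 0 -0.0 1; -0.14 0.67 -0.0 0 0 -0.0 1; |
-0.15 0.72 -0.0 0 0 -0.0 1; -0.15 0.72 -0.0 0 0 -0.0 1; -0.15 0.72 -0.0 0 0 -0.0 1; -0.15 0.72 -0.0 0 0 -0.0 1; -0.15 0.72 -0.0 0 0 -0.0 1; -0.15 0.72 -0.0 0 0 -0.0 1; -0.15 0.72 -0.0 0 0 -0.0 1; -0.15 0.72 -0.0 0 0 -0.0 1; -0.15 0.72 -0.0 0 0 -0.0 1; -0.15 0.72 -0.0 0 0 -0.0 1; |
0.74 0.16 -0.0 0 0 -0.06 1; 0.74 0.17 -0.0 0 0 -0.06 1; 0.74 0.18 -0.0 0 0 -0.06 1; 0.74 0.18 -0.0 0 0 -0.06 1; 0.74 0.19 -0.0 0 0 -0.06 1; 0.74 0.2 -0.0 0 0 -0.06 1; 0.73 0.2 -0.0 0 0 -0.06 1; 0.73 0.21 -0.0 0 0 -0.06 1; 0.73 0.22 -0.0 0 0 -0.06 1; 0.73 0.22 -0.0 0 0 -0.06 1; |
```

{"fn": "jog_arm", "kwargs": {"plan": "-0.49 0.55 0 0 0 0 1; -0.49 0.55 0 0 0 0 1; -0.49 0.55 0 0 0 0 1; -0.49 0.55 0 0 0 0 1; -0.49 0.55 0 0 0 0 1; -0.49 0.55 0 0 0 0 1; -0.49 0.55 0 0 0 0 1; -0.17 0.78 0 0 0 0 1; -0.17 0.78 0 0 0 0 1; -0.17 0.78 0 0 0 0 1"}}

```text
time_s: 24.2
tcp_pos: [0.4209, 0.2178, 0.0393]
ee_rot: [[0.977, 0.212, 0.0], [0.212, -0.977, 0.0], [0.0, -0.0, -1.0]]
wrist_force: [0.0, 1.4, -2.0]
gripper_width: 0.185
gripper_force: 30.0
```

{"fn": "jog_arm", "kwargs": {"plan": "-0.14 0.67 0 0 0 0 1; -0.14 0.67 0 0 0 0 1; -0.14 0.67 0 0 0 0 1; -0.14 0.67 0 0 0 0 1; -0.14 0.67 0 0 0 0 1; -0.14 0.67 0 0 0 0 1; -0.14 0.67 0 0 0 0 1; -0.14 0.67 0 0 0 0 1; -0.14 0.67 0 0 0 0 1; -0.14 0.67 0 0 0 0 1"}}

```text
time_s: 25.2
tcp_pos: [0.4217, 0.0465, 0.0392]
ee_rot: [[0.977, 0.212, -0.0], [0.212, -0.977, -0.0], [-0.0, 0.0, -1.0]]
wrist_force: [0.5, -0.2, -1.8]
gripper_width: 0.183
gripper_force: 30.0
```

{"fn": "jog_arm", "kwargs": {"plan": "-0.15 0.72 0 0 0 0 1; -0.15 0.72 0 0 0 0 1; -0.15 0.72 0 0 0 0 1; -0.15 0.72 0 0 0 0 1; -0.15 0.72 0 0 0 0 1; -0.15 0.72 0 0 0 0 1; -0.15 0.72 0 0 0 0 1; -0.15 0.72 0 0 0 0 1; -0.15 0.72 0 0 0 0 1; -0.15 0.72 0 0 0 0 1"}}

```text
time_s: 26.2
tcp_pos: [0.4227, -0.1372, 0.0392]
ee_rot: [[0.977, 0.212, -0.001], [0.212, -0.977, 0.0], [-0.001, -0.0, -1.0]]
wrist_force: [0.9, 0.9, -0.7]
gripper_width: 0.181
gripper_force: 30.0
```

Run:
```python
from pl import plan
plan((.6104,-.1367,.04,16.9,1,10))
```

```text
from [ 0.4227 -0.1372  0.0392] 12.2 t 26.2 w 0.181 tiltxy [-0.0006  0.    ]
0.73 0.16 -0.0 0 0 -0.06 1; 0.73 0.16 -0.0 0 0 -0.06 1; 0.73 0.17 -0.0 0 0 -0.06 1; 0.73 0.17 -0.0 0 0 -0.06 1; 0.73 0.18 -0.0 0 0 -0.06 1; 0.73 0.19 -0.0 0 0 -0.06 1; 0.73 0.19 -0.0 0 0 -0.06 1; 0.72 0.2 -0.0 0 0 -0.06 1; 0.72 0.2 -0.0 0 0 -0.06 1; 0.72 0.21 -0.0 0 0 -0.06 1; |
```

{"fn": "jog_arm", "kwargs": {"plan": "0.73 0.16 0 0 0 -0.06 1; 0.73 0.16 0 0 0 -0.06 1; 0.73 0.17 0 0 0 -0.06 1; 0.73 0.17 0 0 0 -0.06 1; 0.73 0.18 0 0 0 -0.06 1; 0.73 0.19 0 0 0 -0.06 1; 0.73 0.19 0 0 0 -0.06 1; 0.72 0.2 0 0 0 -0.06 1; 0.72 0.2 0 0 0 -0.06 1; 0.7 0.2 0 0 0 -0.06 1"}}

```text
time_s: 27.2
tcp_pos: [0.6086, -0.1362, 0.0391]
ee_rot: [[0.956, 0.293, -0.005], [0.293, -0.956, -0.0], [-0.005, -0.001, -1.0]]
wrist_force: [-3.6, -0.5, 2.6]
gripper_width: 0.185
gripper_force: 30.0
```

{"fn": "jog_arm", "kwargs": {"plan": "0 0 0 0 0 0 1; 0 0 0 0 0 0 1; 0 0 0 0 0 0 -0.2; 0 0 0 0 0 0 -0.5; 0 0 0 0 0 0 -0.5; 0 0 0 0 0 0 -0.5; 0 0 0 0 0 0 -0.5; 0 0 -1 0 0 0 -0.5; 0 0 -1 0 0 0 -0.5; 0 0 -1 0 0 0 -0.5"}}

```text
time_s: 28.2
tcp_pos: [0.6101, -0.1348, 0.115]
ee_rot: [[0.956, 0.293, -0.001], [0.293, -0.956, -0.0], [-0.001, -0.0, -1.0]]
wrist_force: [-0.2, 0.0, 0.2]
gripper_width: 0.733
gripper_force: 0.0
```

{"fn": "jog_arm", "kwargs": {"plan": "0 0 -1 0 0 0 -0.5; -0.2 -0.7 -1 0 0 0 -0.5; -0.3 -0.9 -0.2 0 0 0 -0.5; -0.3 -0.9 0 0 0 0 -0.5; -0.3 -0.9 0 0 0 0 -0.5; -0.3 -0.9 0 0 0 0 -0.5; -0.3 -0.9 0 0 0 0 -0.5; -0.3 -0.9 0 0 0 0 -0.5; -0.3 -0.9 0 0 0 0 -0.5; -0.3 -0.9 0 0 0 0 -0.5"}}

```text
time_s: 29.2
tcp_pos: [0.4896, 0.0356, 0.1694]
ee_rot: [[0.956, 0.293, 0.0], [0.293, -0.956, 0.0], [0.0, -0.0, -1.0]]
wrist_force: [0.5, -0.1, 0.4]
gripper_width: 0.752
gripper_force: 0.0
```

{"fn": "jog_arm", "kwargs": {"plan": "-0.3 -0.9 0 0 0 0 -0.5; -0.3 -0.9 0 0 0 0 -0.5; -0.3 -0.9 0 0 0 0 -0.5; -0.3 -0.9 0 0 0 0 -0.5; -0.3 -0.9 0 0 0 0 -0.5; -0.3 -0.9 0 0 0 0 -0.5; -0.3 -0.9 0 0 0 0 -0.5; -0.3 -0.9 0 0 0 0 -0.5; -0.3 -0.9 0 0 0 0 -0.5; 0 0 0 0 0 0 -0.5"}}

```text
time_s: 30.2
tcp_pos: [0.3656, 0.2102, 0.1696]
ee_rot: [[0.955, 0.296, 0.0], [0.296, -0.955, 0.001], [0.001, -0.001, -1.0]]
wrist_force: [1.0, 0.2, 0.5]
gripper_width: 0.747
gripper_force: 0.0
```

Run:
```python
from m import *
p,d,K,E,c=cap("top"); cv2.imwrite("pics/top3.png",p[:,:,::-1])
W=world(d,K,E); z=W[...,2]
def show(n,m,box,zz):
    b=biggest(m.astype(np.uint8),box); print(n,b.sum(),*rect(plane(b,zz,K,E)))
show("tray h",(z>.052),(500,200,580,310),.062)
show("knob",(z>.052)&(z<.075),(215,155,300,240),.062)
show("butter h",(z>.052)&(z<.075),(350,125,445,240),.062)
show("butter",(z>.006),(350,125,445,240),.012)
for n,box,h in [("cups",(450,85,515,170),.045),("jam",(135,115,195,170),.085),("honey",(305,185,350,235),.095),("cupA",(170,185,205,220),.046),("cupB",(452,198,485,228),.046),("dipper",(285,75,380,120),.01)]:
    show(n,z>min(h-.012,.036),box,h)if n!="dipper" else show(n,z>.006,box,h)
```

```text
tray h 369 [ 479.5 -396.4] 62.9 20.4 4.0
knob 245 [591.5 140.7] 31.8 30.2 63.4
butter h 305 [ 610.5 -134.4] 60.2 17.4 17.9
butter 3001 [ 610.9 -133.7] 140.1 82.6 17.1
cups 1195 [ 712.6 -298.6] 125.0 79.4 -17.4
jam 1302 [673.1 289.5] 78.8 64.0 45.1
honey 881 [548.5   1.3] 58.1 56.1 -0.0
cupA 383 [571.  260.5] 40.7 38.8 56.3
cupB 385 [ 551.4 -263.2] 41.0 39.1 90.0
dipper 1733 [774.4 -11.1] 148.5 50.0 -88.6
```

View pics/top3.png

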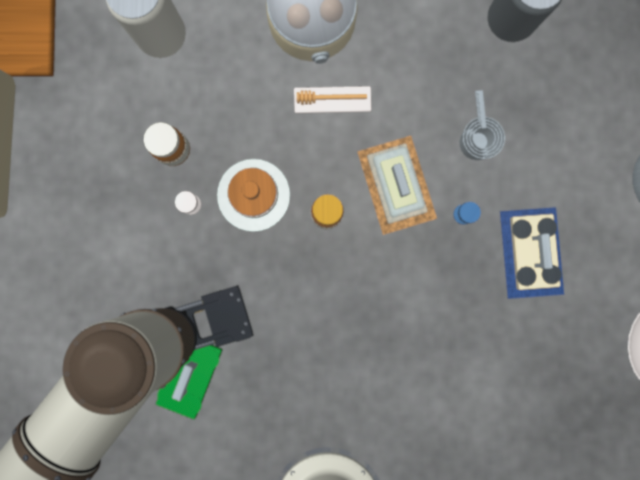

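All three things sit on their own mats within about 3 mm and about 1°: cellar (251,190), butter dish (398,185) and tray (540,252). The bystanders are unmoved and the arm is clear, so I'm handing it in.

```bash
python3 -c "
from station import r
print(r.finish_job())"
```

```text
the job is handed in; nothing more can be done
None
```

The job is handed in: by my last camera measurement, at about 30 s of the 72 s allowed, the salt cellar, egg tray and butter dish were each within about 3 mm of their mat's centre. The two oblong ones were square to about 1°, and every bystander was where it started; the judge's verdict was not reported back.

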